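# Unscrew a tight tin with its body braced, and hold the cap over it

## Task

Stand the square green tin fully down in the square pocket of the wooden brace so that it cannot turn, then unscrew its tight black cap anticlockwise (seen from above) a little under a quarter turn until the threads let go, and lift it straight off while the tin stays in the brace. Finish while still holding the cap level in the gripper over the tin's open neck, clear of it but only about 2 cm above its mouth, so that it drips back into the tin; do not put it down. Leave the sanding block, screw carton, tape measure and glasses where they are.

Things in the scene. Friction and masses are not known exactly. Their poses are not given: they have to be found in the camera images.
- tin: Square green tin with a pale band, about 0.5 kg, loose, upright on the worktop. Body 64 x 64 mm, flat shoulder 69 mm up, foot drawn in to 60 mm over the lowest 3 mm. Origin: centre of the underside; z up, x and y square to its sides; white mark high on its +x side. It can be lifted and carried by its tight cap. The cap is tight (about 0.3 N m): an unbraced tin turns with the cap.
- tin_mouth (a point): Centre of the tin's mouth, 95 mm above its underside: top of a round steel neck of 20 mm radius with three thread ramps outside (to 25.5 mm radius). Axes as the tin.
- seal (a joint): Height (m) of the sprung black disc in the tin's mouth, which pushes up on the cap with about 16 N. Tight cap: about 0, disc top 98 mm above the tin's underside; it follows the cap up to 0.005, its end of travel, disc top 103 mm.
- cap: Black ribbed cap on the tin, 62 mm diameter, 30 mm tall, orange bar on top from the centre to its +x. Origin: centre of its lower rim, z up. Screwed on, the rim is 72 mm above the tin's underside, 3 mm above the shoulder. Grip its sides with about 45 N. It rises 2 mm as it unscrews; once released, the seal lifts it 5 mm. Its rim clears the mouth when raised 23 mm, the risen seal at 31 mm.
- cap_top (a point): Centre of the cap's flat top; axes as the cap. Yaw of cap minus yaw of tin (anticlockwise from above positive): 0 to 0.3 rad at the start; three lugs inside the cap are held under the thread ramps up to 1.16 rad, can be lifted straight out from 1.2 to 1.7 rad, and meet a stop at 1.75 rad.
- brace: Plywood block 116 x 116 x 30 mm fixed to the worktop, with a square pocket 68 x 68 mm in its middle; a flared aluminium lip round the pocket, up to 40 mm above the worktop, guides the tin in from up to 5 mm off. Origin: centre of the underside; x, y square to the pocket. The tin fits in any quarter turn, with 2 mm play each side (about 0.07 rad).
- pocket_floor (a point): Centre of the pocket's floor, 8 mm above the worktop; the seated tin's origin comes to this point. Axes as the brace.
- sanding_block: Bystander: black sanding block, 67 x 110 x 30 mm, origin at the centre of its underside.
- screw_box: Bystander: brown carton, 71 x 110 x 46 mm, origin at the centre of its underside.
- tape_measure: Bystander: yellow tape measure, 34 x 97 x 69 mm, origin at the centre of its underside.
- eye_glasses: Bystander: glasses with a dark red frame, 141 x 142 x 42 mm, origin at the centre of their underside.
Not all that is in view belongs to the job. There is more than one size of the brace; the one meant has the size given above.

How it is judged:
By the outcome, as a careful person would: the job done as asked, in the order asked, and still so for the second after the job is handed in, while the arm keeps its last pose, push and grip.
It also fails if it takes over 51 s, if anything falls off the work surface, if the arm or the gripper's body presses on something with over 40 N, if the wrist force passes 120 N, or if a joint passes its speed limit or range.

## Robot

A 6-joint arm with a two-finger parallel gripper is mounted at the origin on a cart in front of the work surface, level with it; the furniture and walls round the work are solid. World frame = base frame: x ahead of the robot, y to its left, z up, the work surface at z = 0. Lengths are in mm, angles in rad, forces in N, time in s.
With the tool pointing down it reaches from about 275 to 1000 mm from the base axis. Payload 8.4 kg.
Tool frame: the origin (TCP) lies between the finger pads; the fingertips stand 25 mm ahead of it and the grasp point (between the pads) lies 6 mm ahead of it; z points along the fingers, y is the direction in which the jaws open and shut (so a half turn about z gives the same grasp; the last joint's range is limited). The gripper opens to 85 mm and grips with 20 to 120 N. Pads are 22 mm wide; open, the fingers measure 114 mm over their backs; the gripper's body (76 mm by 85 mm) begins 54 mm behind the grasp point. The pads swing forward as they close: fully open they stand 13 mm farther back than shut.
Start: joints at [-1.167, 0.353, 1.633, -0, 1.155, -0.002], TCP at [246.72, -574.245, 217.881] pointing down, gripper open.
Joint ranges: [-2.63, 2.63], [-0.92, 2.1], [0.06, 2.66], [-1.3, 4.44], [0, 2.69], [-3.02, 3.02]. Speed limits (rad/s): [2.22, 2.22, 2.79, 3.14, 3.14, 3.14].

## Interface

Orientations are given as [roll, pitch, yaw] about the fixed x, y, z axes, in that order (R = Rz(yaw) Ry(pitch) Rx(roll)).
In Python, from rig import r gives the robot as it stands. The module is installed in compiled form; this text tells all that it offers.
- The arm moves only by the tool move_arm, never from a script. Its arguments are lists of equal length, an entry for each row: "slide": the shift along the world's x, y, z in cm, a list of three; "angular": the turn, a rotation vector about the world's x, y, z in rad, a list of three; "hand": the opening, from -1 (shut) to 1 (fully open). A call has 1 to 20 rows; each row is the pose to reach, as a shift and turn from the pose commanded when the call began; what a row does not reach only later rows make up. A row lasts 1/8 s, in which the tool goes at most 62.5 mm and 10.7 degrees, less where a joint would pass 70% of its speed; a pose out of reach is approached as far as the arm can. A call with a gripper value outside its range is refused whole. The fingers move at their own pace and stop on an object; "force" is the grip in N (left out, the last holds). Time passes only in rows, so rows that repeat a pose let the fingers close. It gives the time, the measured TCP pose, the force and the opening at its end, in the units of the state.
- r.sense(): the state, without advancing time (a new reading comes with each control period).
- r.grab_frame(name): name is "side" or "top" or "wrist"; returns a dict with "pixels" (384x512x3 uint8, red, green, blue), "range_z" (384x512 float32, mm along the optical axis (not along the pixel's ray), 0 where there is no reading), "mtx" (3x3 intrinsics, pixels), "rvec" (rotation vector, rad) and "tvec" (3), from world to camera coordinates, as OpenCV has them. Camera axes: x right, y down, z forward; pixel columns grow to the right and rows downward; lengths in mm; the calibration is good to about 2 mm. The wrist camera is an equidistant fisheye: a pixel r from the principal point sees the ray r / f radians off the axis. A picture is of the moment at which its call begins.
- r.sign_off(): hands the job in, once; it reports no verdict.
The state is a dict: "clock": time; "qpos": joint angles; "qvel": joint speeds; "joint_efforts": joint torques, N m; "eef_pos": TCP position; "tcp_rot": TCP orientation; "contact_force": force on the tool from outside, world axes, zero at the start; "wrist_torque": the same for the moment, N m; "opening": opening from 0.0 (shut) to 1.0 (fully open).
Only numpy, scipy, OpenCV 4.12 (cv2) and the standard library are available. Lean on these libraries where they do the work, as an engineer would, in place of code of your own. Each camera call takes 0.05 s, during which the arm holds its last target. There are 200 camera calls.

## Working session

There is one attempt and no reset: what is moved stays moved. The work goes in short steps, Python scripts to look and compute and a tool call to move; the robot and the scene stay as the last step left them, time stands still between calls to the robot, and variables do not carry over. Pictures are saved under pics/ and viewed, and the job is handed in when it is done.

Besides the shell and the picture viewer there is one more tool, called after "Call:" as name(argument=value, ...), one argument or row to a line, values as JSON. move_arm: Moves the arm, as the interface text tells. Its arguments: {"type":"object","properties":{"slide":{"type":"array"},"angular":{"type":"array"},"hand":{"type":"array"},"force":{"type":"number"}},"required":["slide","angular","hand"]}

```bash
mkdir -p pics
cat > h.py <<'E'
import numpy as np, cv2
from rig import r
def pts(f):
    d=f["range_z"]; K=f["mtx"]; R,_=cv2.Rodrigues(np.array(f["rvec"],float)); t=np.array(f["tvec"],float).reshape(3)
    v,u=np.indices(d.shape)
    x=(u-K[0,2])/K[0,0]; y=(v-K[1,2])/K[1,1]
    P=np.dstack([x*d,y*d,d])
    W=(P-t)@R
    W[d==0]=np.nan
    return W
def save(img,n): cv2.imwrite("pics/"+n,cv2.cvtColor(img,cv2.COLOR_RGB2BGR))
E
python3 - <<'E'
from h import *
print(r.sense())
for n in("top","side"):
    f=r.grab_frame(n); np.savez(n+".npz",**f); save(f["pixels"],n+"0.png"); print(n,f["mtx"],f["rvec"],f["tvec"])
E
```

```text
{'clock': 0.0, 'qpos': array([-1.16742085e+00,  3.53658013e-01,  1.63413494e+00, -1.76075453e-05,
        1.15517972e+00, -2.38078384e-03]), 'qvel': array([-1.45718235e-03, -9.82394455e-04, -8.69213772e-04, -9.06301476e-05,
        2.37098508e-03, -4.24704356e-04]), 'joint_efforts': array([-1.44418271e-03, -6.05243540e+01, -3.42069912e+01, -8.78757282e-05,
        9.42415703e-03, -2.29746445e-05]), 'eef_pos': array([ 246.50996001, -573.80049701,  217.15517803]), 'tcp_rot': array([-3.14021259e+00,  1.28131576e-05,  4.05763394e-01]), 'contact_force': array([ 0.7468569 , -0.22124647, -1.23772037]), 'wrist_torque': array([-0.00720827, -0.02981951,  0.00084822]), 'opening': 1.0056336153132166}
top [[424.44275611   0.         258.96714206]
 [  0.         424.44275611 197.87954868]
 [  0.           0.           1.        ]] [ 2.15823234 -2.15204387  0.11930633] [  10.65954956  547.71253248 1269.66149946]
side [[488.78933843   0.         257.79524683]
 [  0.         488.78933843 188.3522131 ]
 [  0.           0.           1.        ]] [ 0.37274088 -2.5770136   1.46084268] [ 506.73556982  153.47861828 1289.52710514]
```

View pics/top0.png

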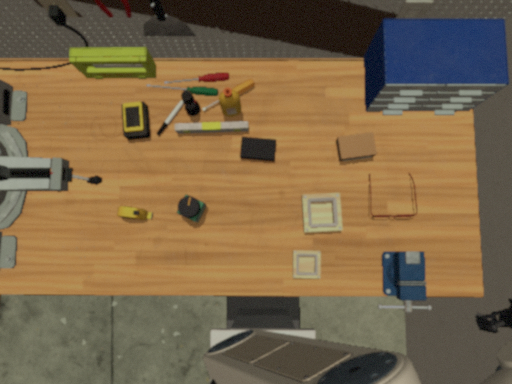

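View pics/side0.png

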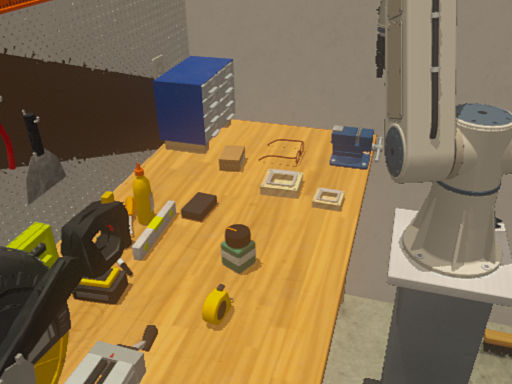

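The tin is at top (191,208) and side (238,247). Two things could be the brace: the large one at top (322,213) and the small one at top (307,264). The large one spans about 39 px, or roughly 116 mm. I'll measure both, check with a crop, and measure the tin.

Run:
```python
from h import *
f=dict(np.load("top.npz")); W=pts(f)
def box(n,u0,v0,u1,v1,lo,hi):
    S=W[v0:v1,u0:u1].reshape(-1,3); m=(S[:,2]>lo)&(S[:,2]<hi); S=S[m]
    rc=cv2.minAreaRect(S[:,:2].astype(np.float32)); print(n,len(S),"mean",S.mean(0).round(1),"rect",np.round(rc[0],1),np.round(rc[1],1),round(rc[2],1),"zmax",S[:,2].max().round(1))
box("big",295,185,350,242,20,60); box("small",285,243,330,285,10,60)
box("captop",170,190,215,230,92,115); box("tinall",170,190,215,230,50,120);box("tin shoulder",170,190,215,230,55,85)
g=dict(np.load("side.npz"));W=pts(g)
box("cap side",215,215,265,280,95,115); box("big side",255,162,308,202,33,60); box("big side ply",255,162,308,202,24,33)
# crops
a=cv2.resize(f["pixels"][180:290,170:350],None,fx=4,fy=4,interpolation=2); save(a,"crop_top.png")
a=cv2.resize(g["pixels"][160:280,210:350],None,fx=5,fy=5,interpolation=2); save(a,"crop_side.png")
```

```text
big 969 mean [ 505.6 -178.7   31.4] rect [ 506.3 -178.9] [116.2 116.8] 3.1 zmax 46.2
small 517 mean [ 347.9 -130.4   22.1] rect [ 348.7 -129.8] [83.2 81.7] 89.9 zmax 31.5
captop 363 mean [515.3 219.  101.6] rect [515.2 219.4] [58.9 60.9] 0.8 zmax 110.4
tinall 486 mean [513.1 215.5  93.3] rect [515.3 218.7] [62.8 63.9] 64.8 zmax 110.4
tin shoulder 110 mean [508.1 205.2  67.7] rect [515.  218.7] [62.4 64. ] 64.0 zmax 84.2
cap side 338 mean [514.1 222.3 100.4] rect [514.3 219.8] [58.8 64.3] 20.1 zmax 104.3
big side 144 mean [ 507.6 -183.9   36. ] rect [ 505.9 -181.2] [90.5 99. ] 4.2 zmax 41.1
big side ply 397 mean [ 502.6 -166.7   28.2] rect [ 505.5 -180.3] [116.7 125.2] 3.2 zmax 32.9
```

View pics/crop_top.png

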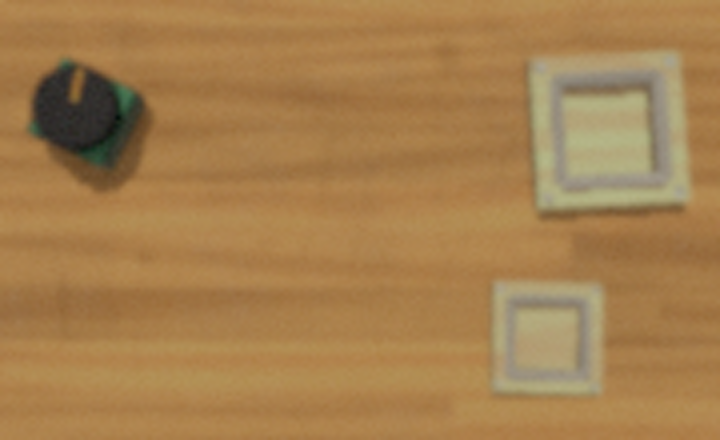

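View pics/crop_side.png

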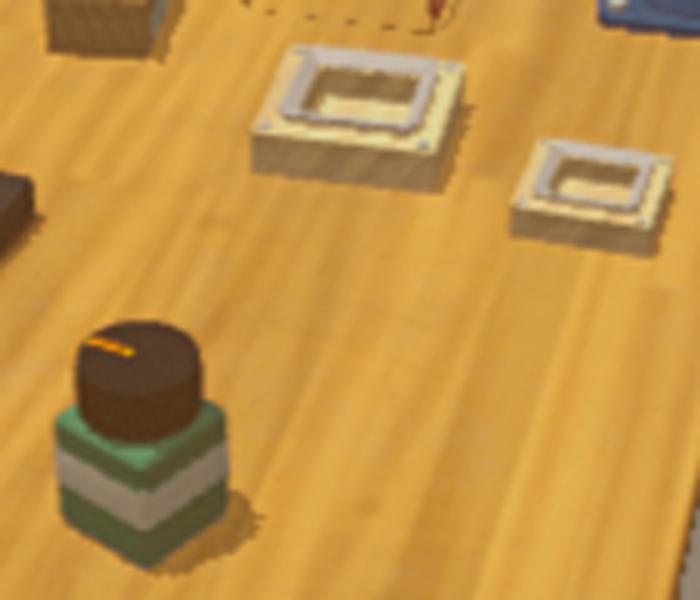

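The large brace measures 116 x 117 mm at (506,-179.5), yaw about 3°, so it is the right one; the small one is 83 mm. The cap is at (515,219.5) and the tin's yaw is about -26° modulo 90°. I'll move above the tin, with the jaws turned square to it.

Call:
move_arm(
  slide=[
    [0.5, 1.6, 0],
    [1.6, 4.8, 0],
    [3.2, 9.6, 0.2],
    [5.1, 15, 0.2],
    [7, 20.7, 0.2],
    [8.9, 26.4, 0.2],
    [10.8, 32, 0.2],
    [12.7, 37.7, 0.2],
    [14.6, 43.3, 0.2],
    [16.5, 49, 0.2],
    [18.5, 54.7, 0.2],
    [20.4, 60.3, 0.2],
    [22.3, 66, 0.2],
    [24.2, 71.6, 0.2],
    [25.6, 75.8, 0.2],
    [26.5, 78.4, 0.2],
    [26.8, 79.4, 0.2],
    [26.8, 79.4, 0.2],
  ],
  angular=[
    [0, 0, 0.01],
    [0, 0, 0.04],
    [0, 0, 0.08],
    [0, 0, 0.13],
    [0, 0, 0.18],
    [0, 0, 0.23],
    [0, 0, 0.28],
    [0, 0, 0.33],
    [0, 0, 0.38],
    [0, 0, 0.43],
    [0, 0, 0.48],
    [0, 0, 0.53],
    [0, 0, 0.58],
    [0, 0, 0.63],
    [0, 0, 0.67],
    [0, 0, 0.7],
    [0, 0, 0.71],
    [0, 0, 0.71],
  ],
  hand=[1, 1, 1, 1, 1, 1, 1, 1, 1, 1, 1, 1, 1, 1, 1, 1, 1, 1],
  force=45,
)

```text
clock: 2.35
eef_pos: [514.0, 219.7, 219.7]
tcp_rot: [-3.141, 0.001, 1.116]
contact_force: [-0.5, -0.4, -0.0]
opening: 1.005
```

Run:
```python
from h import *
f=r.grab_frame("wrist"); np.savez("w1.npz",**f); save(f["pixels"],"w1.png"); print(f["mtx"],f["rvec"],f["tvec"])
s=r.sense(); print(s["clock"],s["eef_pos"],s["tcp_rot"],s["qpos"])
```

```text
[[297.31863964   0.         255.28343672]
 [  0.         297.31863964 192.6284317 ]
 [  0.           0.           1.        ]] [-2.75193257  0.6365298   0.1043164 ] [-365.7268731   359.01230444  516.89028897]
2.4 [513.93753216 219.12170562 219.72226576] [-3.14117939e+00  7.91544458e-04  1.11561879e+00] [ 4.00468013e-01  2.49081252e-01  1.77425810e+00 -2.30107872e-04
  1.11912191e+00  8.55746238e-01]
```

View pics/w1.png

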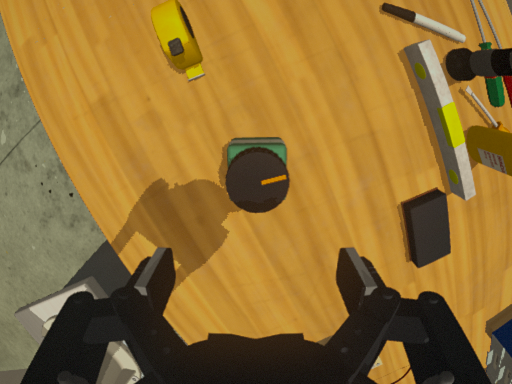

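The wrist view shows the cap at (257,180), its orange bar running to (286,179), and the back edge of the tin's shoulder along row ~138. From these I'll compute the cap centre, bar yaw and tin yaw.

```bash
cat >> h.py <<'E'
def fish(f,uv,z):
    K=f["mtx"]; R,_=cv2.Rodrigues(np.array(f["rvec"],float)); t=np.array(f["tvec"],float).reshape(3)
    uv=np.asarray(uv,float).reshape(-1,2); a=(uv-K[:2,2])/K[0,0]; th=np.linalg.norm(a,axis=1,keepdims=True)
    d=np.hstack([np.sin(th)*a/np.maximum(th,1e-9),np.cos(th)])@R
    c=-R.T@t
    return c+d*((z-c[2])/d[:,2:])
E
python3 - <<'E'
from h import *
f=dict(np.load("w1.npz")); p=f["pixels"].astype(int)
R_,G,B=p[...,0],p[...,1],p[...,2]
roi=np.zeros(G.shape,bool); roi[125:225,210:305]=1
dark=(p.sum(2)<150)&roi; dark|=0
n,l,st,_=cv2.connectedComponentsWithStats(dark.astype(np.uint8)); k=1+st[1:,4].argmax()
c=max(cv2.findContours((l==k).astype(np.uint8),0,1)[0],key=len); hull=cv2.convexHull(c)[:,0]
print("cap px",cv2.minEnclosingCircle(hull.astype(np.float32)))
print("cap xy",cv2.minEnclosingCircle(fish(f,hull,102)[:,:2].astype(np.float32)))
o=(R_>150)&(B<80)&(G>70)&(R_-B>110)&roi
n,l,st,ce=cv2.connectedComponentsWithStats((o&(np.hypot(np.indices(G.shape)[1]-257,np.indices(G.shape)[0]-181)<29)).astype(np.uint8)); k=1+st[1:,4].argmax()
v,u=np.where(l==k); b=fish(f,np.c_[u,v],102)[:,:2]; L=cv2.fitLine(b.astype(np.float32),2,0,.01,.01).ravel(); print("bar",len(b),b.mean(0),L)
g=(G>R_+15)&roi; v,u=np.where(g); print("green",g.sum(),u.min(),u.max(),v.min(),v.max())
e=[(x,np.where(g[:,x])[0].min()) for x in range(236,282) if g[:,x].any()]
E=fish(f,e,69)[:,:2]; L=cv2.fitLine(E.astype(np.float32),4,0,.01,.01).ravel(); print("edge",L,np.degrees(np.arctan2(L[1],L[0])))
save(cv2.resize(f["pixels"][120:225,205:310],None,fx=5,fy=5,interpolation=2),"w1c.png")
E
```

```text
Traceback (most recent call last):
numpy._core._exceptions._UFuncOutputCastingError: Cannot cast ufunc 'bitwise_or' output from dtype('int64') to dtype('bool') with casting rule 'same_kind'
```

Run:
```python
from h import *
f=dict(np.load("w1.npz")); p=f["pixels"].astype(int)
R_,G,B=p[...,0],p[...,1],p[...,2]
roi=np.zeros(G.shape,bool); roi[125:225,210:305]=1
dark=(p.sum(2)<150)&roi
n,l,st,_=cv2.connectedComponentsWithStats(dark.astype(np.uint8)); k=1+st[1:,4].argmax()
c=max(cv2.findContours((l==k).astype(np.uint8),0,1)[0],key=len); hull=cv2.convexHull(c)[:,0]
print("cap px",cv2.minEnclosingCircle(hull.astype(np.float32)))
print("cap xy",cv2.minEnclosingCircle(fish(f,hull,102)[:,:2].astype(np.float32)))
o=(R_>150)&(B<80)&(G>70)&(R_-B>110)&roi
n,l,st,ce=cv2.connectedComponentsWithStats((o&(np.hypot(np.indices(G.shape)[1]-257,np.indices(G.shape)[0]-181)<29)).astype(np.uint8)); k=1+st[1:,4].argmax()
v,u=np.where(l==k); b=fish(f,np.c_[u,v],102)[:,:2]; L=cv2.fitLine(b.astype(np.float32),2,0,.01,.01).ravel(); print("bar",len(b),b.mean(0),L)
g=(G>R_+15)&roi; v,u=np.where(g); print("green",g.sum(),u.min(),u.max(),v.min(),v.max())
e=[(x,np.where(g[:,x])[0].min()) for x in range(236,282) if g[:,x].any()]
E=fish(f,e,69)[:,:2]; L=cv2.fitLine(E.astype(np.float32),4,0,.01,.01).ravel(); print("edge",L,np.degrees(np.arctan2(L[1],L[0])))
save(cv2.resize(f["pixels"][120:225,205:310],None,fx=5,fy=5,interpolation=2),"w1c.png")
```

```text
cap px ((256.78485107421875, 179.348388671875), 32.7004508972168)
cap xy ((516.462890625, 220.89356994628906), 32.716068267822266)
bar 98 [531.91350272 214.78354692] [ 9.8147708e-01 -1.9157952e-01  5.3191351e+02  2.1478355e+02]
green 458 228 285 144 163
edge [ 9.1067189e-01 -4.1313043e-01  5.3117407e+02  2.4659309e+02] -24.401636
```

View pics/w1c.png

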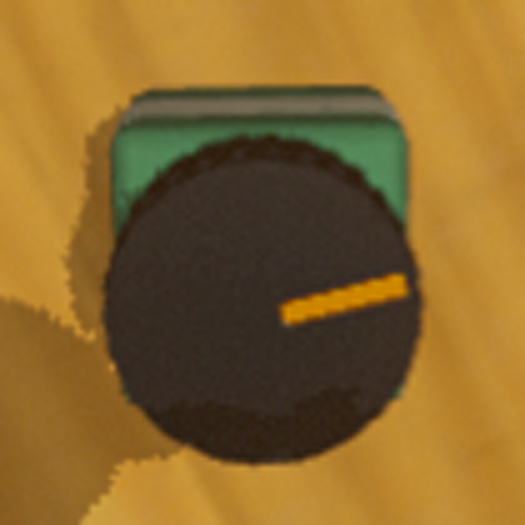

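The cap is at (515.5,219.7) with the bar at -0.193 rad and the tin at -0.426 rad. That makes the relative yaw 0.233, which lies inside 0–0.3. Next I'll lower and grip.

Call:
move_arm(
  slide=[
    [0, 0, -0.5],
    [0, 0, -1.8],
    [0.1, 0, -3.4],
    [0.1, 0, -5],
    [0.1, 0, -6.6],
    [0.1, 0, -8.2],
    [0.1, 0, -9.8],
    [0.1, 0, -11.2],
    [0.1, 0, -12.2],
    [0.1, 0, -12.6],
    [0.1, 0, -12.6],
    [0.1, 0, -12.6],
    [0.1, 0, -12.6],
    [0.1, 0, -12.6],
    [0.1, 0, -12.6],
    [0.1, 0, -12.6],
    [0.1, 0, -12.6],
    [0.1, 0, -12.6],
  ],
  angular=[
    [0, 0, 0],
    [0, 0, 0],
    [0, 0, 0],
    [0, 0, 0],
    [0, 0, 0],
    [0, 0, 0],
    [0, 0, 0],
    [0, 0, 0],
    [0, 0, 0],
    [0, 0, 0],
    [0, 0, 0],
    [0, 0, 0],
    [0, 0, 0],
    [0, 0, 0],
    [0, 0, 0],
    [0, 0, 0],
    [0, 0, 0],
    [0, 0, 0],
  ],
  hand=[1, 1, 1, 1, 1, 1, 1, 1, 1, 1, 1, -1, -1, -1, -1, -1, -1, -1],
  force=45,
)

```text
clock: 4.65
eef_pos: [515.7, 219.8, 93.8]
tcp_rot: [-3.142, 0.0, 1.116]
contact_force: [0.7, 0.7, 0.3]
opening: -0.001
```

Run:
```python
from h import *
s=r.sense(); print({k:np.round(s[k],3) for k in("clock","eef_pos","contact_force","wrist_torque","opening")})
f=r.grab_frame("side"); a=cv2.resize(f["pixels"][170:290,180:300],None,fx=5,fy=5,interpolation=2); save(a,"s2.png")
```

```text
{'clock': np.float64(4.65), 'eef_pos': array([515.696, 219.76 ,  93.846]), 'contact_force': array([0.688, 0.724, 0.279]), 'wrist_torque': array([-0.014, -0.016,  0.009]), 'opening': np.float64(-0.001)}
```

View pics/s2.png

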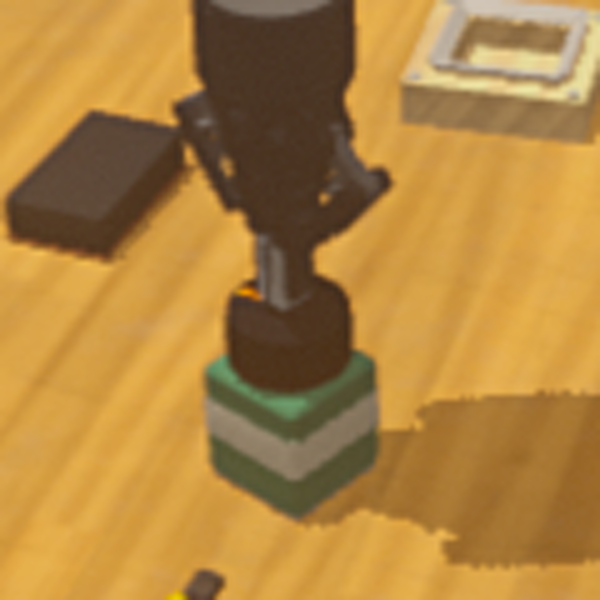

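The fingers shut fully (opening 0), so they are not holding the cap. I'll look closer to find out why.

Run:
```python
from h import *
f=r.grab_frame("side"); np.savez("s3.npz",**f); W=pts(f)
for v in range(195,250,4): print(v,[tuple(np.round(W[v,u]).astype(int)) if np.isfinite(W[v,u,0]) else None for u in(228,234,238,246)])
w=r.grab_frame("wrist"); save(w["pixels"],"w3.png")
R,_=cv2.Rodrigues(w["rvec"]); print("wristcam",-R.T@np.array(w["tvec"]).ravel())
t=r.grab_frame("top"); np.savez("t3.npz",**t); save(cv2.resize(t["pixels"][150:270,130:250],None,fx=5,fy=5,interpolation=2),"t3.png")
```

```text
195 [(np.int64(529), np.int64(230), np.int64(208)), (np.int64(514), np.int64(232), np.int64(211)), (np.int64(501), np.int64(240), np.int64(218)), (np.int64(483), np.int64(235), np.int64(218))]
199 [(np.int64(528), np.int64(233), np.int64(199)), (np.int64(509), np.int64(245), np.int64(209)), (np.int64(501), np.int64(240), np.int64(208)), (np.int64(481), np.int64(243), np.int64(213))]
203 [(np.int64(530), np.int64(229), np.int64(185)), (np.int64(511), np.int64(242), np.int64(197)), (np.int64(503), np.int64(236), np.int64(194)), (np.int64(481), np.int64(243), np.int64(202))]
207 [(np.int64(530), np.int64(230), np.int64(175)), (np.int64(511), np.int64(242), np.int64(185)), (np.int64(503), np.int64(237), np.int64(184)), (np.int64(481), np.int64(243), np.int64(192))]
211 [(np.int64(533), np.int64(224), np.int64(159)), (np.int64(513), np.int64(239), np.int64(172)), (np.int64(505), np.int64(234), np.int64(170)), (np.int64(479), np.int64(252), np.int64(186))]
215 [(np.int64(617), np.int64(14), np.int64(-4)), (np.int64(515), np.int64(234), np.int64(157)), (np.int64(506), np.int64(232), np.int6
[... 927 characters left out ...]
(507), np.int64(233), np.int64(100)), (np.int64(489), np.int64(227), np.int64(99))]
239 [(np.int64(529), np.int64(244), np.int64(91)), (np.int64(512), np.int64(249), np.int64(98)), (np.int64(503), np.int64(245), np.int64(98)), (np.int64(488), np.int64(230), np.int64(90))]
243 [(np.int64(529), np.int64(245), np.int64(80)), (np.int64(512), np.int64(251), np.int64(88)), (np.int64(503), np.int64(246), np.int64(86)), (np.int64(487), np.int64(233), np.int64(80))]
247 [(np.int64(531), np.int64(242), np.int64(65)), (np.int64(513), np.int64(248), np.int64(73)), (np.int64(504), np.int64(245), np.int64(74)), (np.int64(488), np.int64(232), np.int64(67))]
wristcam [552.02393349 292.70852181 250.07570876]
```

View pics/w3.png

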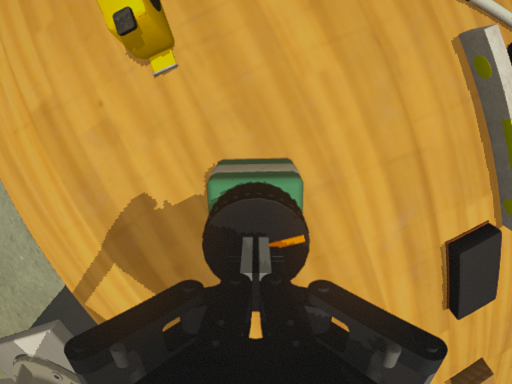

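View pics/t3.png

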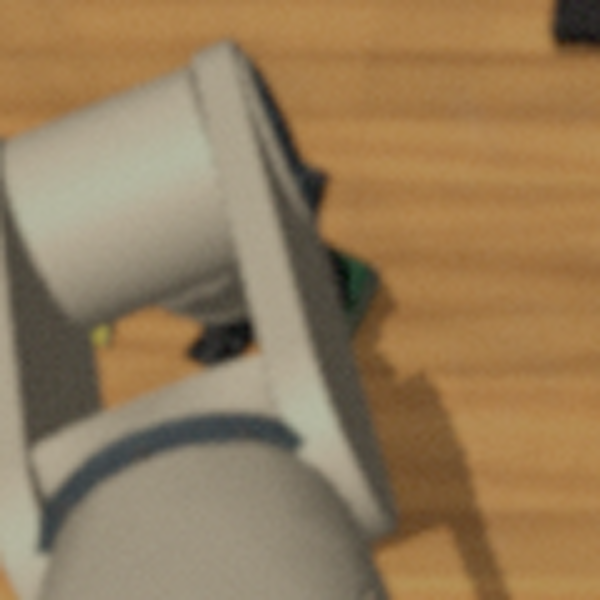

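In the side view the shut fingertips stop around z≈112, just above the cap top, though the reported TCP z is 94. I'll check this against the wrist depth.

```bash
cat >> h.py <<'E'
def fpts(f):
    K=f["mtx"]; R,_=cv2.Rodrigues(np.array(f["rvec"],float)); t=np.array(f["tvec"],float).reshape(3); d=f["range_z"]
    v,u=np.indices(d.shape); a=np.dstack([u-K[0,2],v-K[1,2]])/K[0,0]; th=np.linalg.norm(a,axis=2,keepdims=True)+1e-9
    P=np.dstack([np.tan(th)*a/th,np.ones(d.shape)])*d[...,None]; W=(P-t)@R; W[d==0]=np.nan; return W
E
python3 - <<'E'
from h import *
f=r.grab_frame("wrist"); np.savez("w4.npz",**f); W=fpts(f)
for v in range(210,345,8): print(v,[np.round(W[v,u]).tolist() for u in(225,248,264,290)])
f=dict(np.load("w1.npz")); W=fpts(f); print("open")
for v in range(240,310,8): print(v,[np.round(W[v,u]).tolist() for u in(140,155,347,362)])
s=r.sense(); print(s["eef_pos"],s["contact_force"],s["qpos"])
E
```

```text
210 [[511.0, 247.0, 102.0], [nan, nan, nan], [530.0, 238.0, 103.0], [543.0, 231.0, 102.0]]
218 [[509.0, 243.0, 103.0], [520.0, 237.0, 102.0], [528.0, 234.0, 103.0], [541.0, 227.0, 103.0]]
226 [[507.0, 238.0, 103.0], [518.0, 233.0, 102.0], [526.0, 229.0, 102.0], [539.0, 223.0, 103.0]]
234 [[505.0, 234.0, 102.0], [516.0, 229.0, 103.0], [524.0, 225.0, 103.0], [537.0, 218.0, 103.0]]
242 [[502.0, 229.0, 102.0], [518.0, 231.0, 117.0], [525.0, 227.0, 117.0], [535.0, 214.0, 104.0]]
250 [[500.0, 225.0, 102.0], [518.0, 231.0, 126.0], [525.0, 227.0, 125.0], [533.0, 208.0, 101.0]]
258 [[497.0, 220.0, 102.0], [518.0, 231.0, 134.0], [524.0, 227.0, 132.0], [531.0, 204.0, 104.0]]
266 [[494.0, 215.0, 102.0], [518.0, 230.0, 138.0], [524.0, 227.0, 139.0], [529.0, 199.0, 102.0]]
274 [[507.0, 231.0, 140.0], [518.0, 230.0, 145.0], [524.0, 227.0, 145.0], [526.0, 193.0, 103.0]]
282 [[510.0, 235.0, 153.0], [519.0, 231.0, 153.0], [525.0, 229.0, 153.0], [534.0, 224.0, 153.0]]
290 [[511.0, 235.0, 159.0], [519.0, 231.0, 159.0], [524.0, 228.0, 158.0], [533.0, 225.0, 160.0]]
298 [[512.0, 235.0, 164.0], [518.0, 230
[... 875 characters left out ...]
57.0, 208.0, 261.0], [563.0, 208.0, 267.0]]
272 [[470.0, 249.0, 268.0], [481.0, 249.0, 274.0], [555.0, 206.0, 265.0], [561.0, 208.0, 272.0]]
280 [[476.0, 250.0, 279.0], [480.0, 246.0, 276.0], [554.0, 201.0, 264.0], [559.0, 210.0, 280.0]]
288 [[477.0, 249.0, 284.0], [479.0, 244.0, 278.0], [552.0, 200.0, 268.0], [557.0, 210.0, 284.0]]
296 [[481.0, 250.0, 292.0], [476.0, 240.0, 278.0], [551.0, 196.0, 268.0], [556.0, 206.0, 283.0]]
304 [[481.0, 248.0, 295.0], [476.0, 238.0, 281.0], [549.0, 193.0, 271.0], [555.0, 202.0, 284.0]]
[515.75079928 219.77422154  93.88928706] [ 1.10708643  0.71169222 -0.22725152] [4.00142967e-01 4.04463521e-01 1.87546365e+00 9.21807135e-06
 8.61620848e-01 8.55151497e-01]
```

The camera views agree. With the jaws shut, the fingertips sit about 19 mm above the reported TCP, and open about 30 mm above, so the real tool is about 44 mm shorter than stated. The x and y positions are right. I'll open, go down another 44 mm and grip again.

Call:
move_arm(
  slide=[
    [0, 0, 0],
    [0, 0, 0],
    [0, 0, 0],
    [0, 0, 0],
    [0, 0, 0],
    [0, 0, 0],
    [0, 0, -0.4],
    [0, 0, -1.3],
    [0, 0, -2.3],
    [0, 0, -3.3],
    [0, 0, -4.1],
    [0, 0, -4.5],
    [0, 0, -4.5],
    [0, 0, -4.5],
    [0, 0, -4.5],
    [0, 0, -4.5],
    [0, 0, -4.5],
    [0, 0, -4.5],
  ],
  angular=[
    [0, 0, 0],
    [0, 0, 0],
    [0, 0, 0],
    [0, 0, 0],
    [0, 0, 0],
    [0, 0, 0],
    [0, 0, 0],
    [0, 0, 0],
    [0, 0, 0],
    [0, 0, 0],
    [0, 0, 0],
    [0, 0, 0],
    [0, 0, 0],
    [0, 0, 0],
    [0, 0, 0],
    [0, 0, 0],
    [0, 0, 0],
    [0, 0, 0],
  ],
  hand=[1, 1, 1, 1, 1, 1, 1, 1, 1, 1, 1, 1, 1, -1, -1, -1, -1, -1],
  force=45,
)

```text
clock: 7.15
eef_pos: [515.7, 220.1, 49.9]
tcp_rot: [-3.142, -0.001, 1.116]
contact_force: [-4.3, 0.6, 9.2]
opening: 0.72
```

Run:
```python
from h import *
s=r.sense(); print({k:np.round(s[k],3) for k in("clock","eef_pos","tcp_rot","contact_force","wrist_torque","opening")})
f=r.grab_frame("wrist"); save(f["pixels"],"w5.png")
f=r.grab_frame("side"); save(cv2.resize(f["pixels"][170:290,180:300],None,fx=5,fy=5,interpolation=2),"s5.png")
```

```text
{'clock': np.float64(7.15), 'eef_pos': array([515.685, 220.094,  49.899]), 'tcp_rot': array([-3.142e+00, -1.000e-03,  1.116e+00]), 'contact_force': array([-4.255,  0.637,  9.242]), 'wrist_torque': array([ 0.139,  0.553, -0.068]), 'opening': np.float64(0.72)}
```

View pics/w5.png

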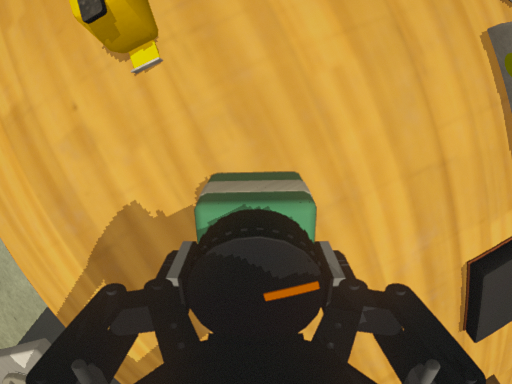

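View pics/s5.png

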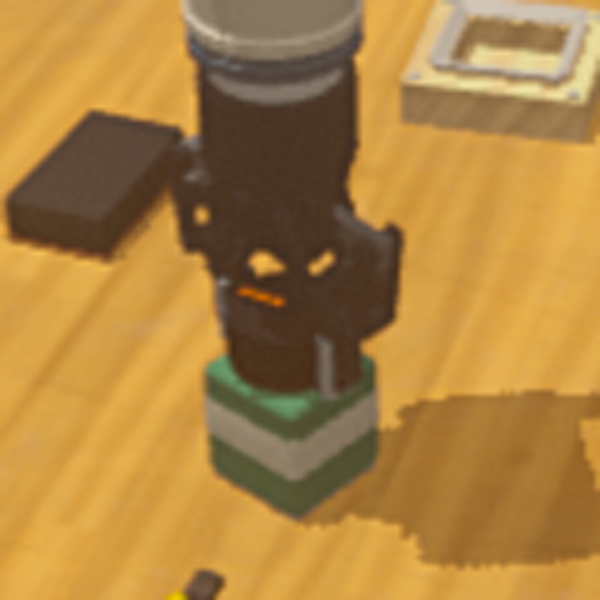

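The cap is gripped: opening 0.72 is about 61 mm. Now I'll lift, carry to the brace and turn +0.48 rad.

Call:
move_arm(
  slide=[
    [0, 0, 0.3],
    [0, 0, 1.2],
    [0, 0, 2.7],
    [0, 0, 4.5],
    [0, -0.5, 6.3],
    [0, -1.6, 7.8],
    [-0.1, -3.6, 8.7],
    [-0.2, -6.4, 9],
    [-0.3, -9.8, 9],
    [-0.4, -13.4, 9],
    [-0.4, -17, 9],
    [-0.5, -20.6, 9],
    [-0.6, -24.2, 9],
    [-0.7, -27.8, 9],
    [-0.8, -31.4, 9],
    [-0.9, -34.6, 9],
    [-0.9, -37.2, 9],
    [-0.9, -39, 9],
    [-0.9, -39.9, 9],
    [-0.9, -39.9, 9],
  ],
  angular=[
    [0, 0, 0],
    [0, 0, 0],
    [0, 0, 0],
    [0, 0, 0],
    [0, 0, 0.01],
    [0, 0, 0.02],
    [0, 0, 0.04],
    [0, 0, 0.07],
    [0, 0, 0.11],
    [0, 0, 0.15],
    [0, 0, 0.19],
    [0, 0, 0.24],
    [0, 0, 0.29],
    [0, 0, 0.34],
    [0, 0, 0.38],
    [0, 0, 0.42],
    [0, 0, 0.45],
    [0, 0, 0.47],
    [0, 0, 0.48],
    [0, 0, 0.48],
  ],
  hand=[-1, -1, -1, -1, -1, -1, -1, -1, -1, -1, -1, -1, -1, -1, -1, -1, -1, -1, -1, -1],
)

```text
clock: 9.75
eef_pos: [506.5, -179.7, 139.2]
tcp_rot: [3.141, 0.0, 1.595]
contact_force: [0.3, 0.5, -5.3]
opening: 0.72
```

Run:
```python
from h import *
s=r.sense(); print({k:np.round(s[k],3) for k in("clock","eef_pos","tcp_rot","contact_force","wrist_torque","opening")})
f=r.grab_frame("wrist"); np.savez("w6.npz",**f); save(f["pixels"],"w6.png")
f=r.grab_frame("side"); np.savez("s6.npz",**f); save(cv2.resize(f["pixels"][80:220,210:350],None,fx=4,fy=4,interpolation=2),"s6.png")
```

```text
{'clock': np.float64(9.75), 'eef_pos': array([ 506.471, -179.718,  139.19 ]), 'tcp_rot': array([3.141, 0.   , 1.595]), 'contact_force': array([ 0.311,  0.482, -5.331]), 'wrist_torque': array([ 0.024, -0.009,  0.002]), 'opening': np.float64(0.72)}
```

View pics/w6.png

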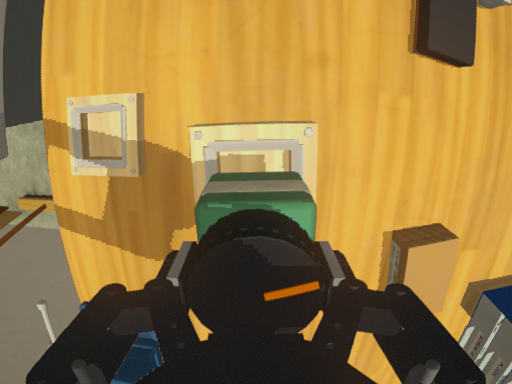

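View pics/s6.png

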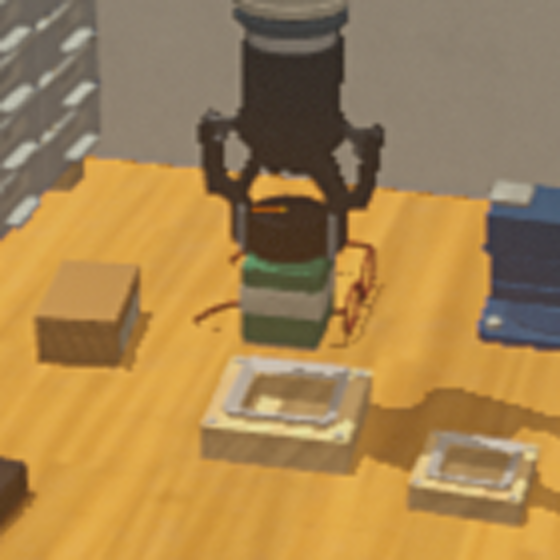

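The tin hangs from the cap (5.3 N) over the brace, at about (255,215) in the wrist view; the brace's far edge runs from (190,127) to (317,122). I'll check yaw and centring.

```bash
python3 - <<'E'
from h import *
f=dict(np.load("w6.npz")); W=fpts(f); p=f["pixels"].astype(int)
def rep(n,P,z0,z1):
    P=P[(P[:,2]>z0)&(P[:,2]<z1)&np.isfinite(P[:,0])]; 
    rc=cv2.minAreaRect(P[:,:2].astype(np.float32)); print(n,len(P),np.round(rc[0],1),np.round(rc[1],1),round(rc[2],2)); return P
A=rep("brace ply",W[115:200,180:330].reshape(-1,3),24,34)
# far edge fit
E=[]; 
for u in range(195,315,3):
    col=W[105:190,u]; k=np.where((col[:,2]>24)&(col[:,2]<36))[0]
    if len(k): E.append(col[k[0]])
E=np.array(E); L=cv2.fitLine(E[:,:2].astype(np.float32),4,0,.01,.01).ravel(); print("brace edge yaw",np.arctan2(L[1],L[0]),"pt",L[2:],E[:,2].mean())
g=(p[...,1]>p[...,0]+15); 
E=[];
for u in range(205,308,3):
    k=np.where(g[160:250,u])[0]
    if len(k): E.append((u,160+k[0]))
T=fish(f,np.array(E),155); T=np.array([W[v+1,u] for u,v in E]); T=T[np.isfinite(T[:,0])]
L=cv2.fitLine(T[:,:2].astype(np.float32),4,0,.01,.01).ravel(); print("tin face yaw",np.arctan2(L[1],L[0]),"pt",L[2:],T[:,2].mean(), "x range",T[:,0].min(),T[:,0].max())
sh=rep("shoulder",W[165:250,190:325].reshape(-1,3)[(g[165:250,190:325]).ravel()],150,166)
s=dict(np.load("s6.npz")); WS=pts(s); q=s["pixels"].astype(int)[130:180,255:310]; S=WS[130:180,255:310].reshape(-1,3)
m=(np.abs(S[:,0]-506)<60)&(np.abs(S[:,1]+180)<60)&(S[:,2]>92)&(S[:,2]<155); S=S[m]; print("side tin",len(S),S.min(0),S.max(0))
rep("side tin",S,92,155)
W2=pts(dict(np.load("side.npz")))
E
python3 -c "
import sys; sys.path.insert(0,'.')"
```

```text
brace ply 3821 [ 505.2 -159. ] [116.9  73.3] 2.92
brace edge yaw 0.053773444 pt [ 493.67236  -123.497185] 28.17828773959551
tin face yaw 0.04438343 pt [ 505.91553 -149.55975] 134.84404016372923 x range 479.4531371877228 532.1763744826129
shoulder 2475 [ 506.3 -160. ] [62.4 23.1] 0.7
side tin 444 [ 472.61270423 -211.14792614   92.33478599] [ 535.8124938  -140.31545105  154.95169334]
side tin 444 [ 505.2 -175.4] [63.1 68.9] 2.59
```

Yaw agrees within 0.01 rad and position within about 1 mm. Now I'll lower the tin in.

Call:
move_arm(
  slide=[
    [0, 0, -0.5],
    [0, 0, -1.5],
    [0, 0, -2.7],
    [0, 0, -3.7],
    [0, 0, -4.3],
    [0, 0, -4.7],
    [0, 0, -5.1],
    [0, 0, -5.5],
    [0, 0, -5.9],
    [0, 0, -6.3],
    [0, 0, -6.7],
    [0, 0, -7.1],
    [0, 0, -7.4],
    [0, 0, -7.7],
    [0, 0, -7.9],
    [0, 0, -8.0],
    [0, 0, -8.0],
  ],
  angular=[
    [0, 0, 0],
    [0, 0, 0],
    [0, 0, 0],
    [0, 0, 0],
    [0, 0, 0],
    [0, 0, 0],
    [0, 0, 0],
    [0, 0, 0],
    [0, 0, 0],
    [0, 0, 0],
    [0, 0, 0],
    [0, 0, 0],
    [0, 0, 0],
    [0, 0, 0],
    [0, 0, 0],
    [0, 0, 0],
    [0, 0, 0],
  ],
  hand=[-1, -1, -1, -1, -1, -1, -1, -1, -1, -1, -1, -1, -1, -1, -1, -1, -1],
)

```text
clock: 11.98
eef_pos: [506.7, -179.2, 58.9]
tcp_rot: [-3.142, -0.0, 1.596]
contact_force: [0.4, -0.5, -5.7]
opening: 0.72
```

Run:
```python
from h import *
s=r.sense(); print({k:np.round(s[k],3) for k in("clock","eef_pos","tcp_rot","contact_force","wrist_torque","opening")})
f=r.grab_frame("side"); np.savez("s7.npz",**f); save(cv2.resize(f["pixels"][100:220,220:340],None,fx=5,fy=5,interpolation=2),"s7.png")
```

```text
{'clock': np.float64(11.975), 'eef_pos': array([ 506.702, -179.228,   58.869]), 'tcp_rot': array([-3.142, -0.   ,  1.596]), 'contact_force': array([ 0.415, -0.542, -5.736]), 'wrist_torque': array([-0.   ,  0.002, -0.014]), 'opening': np.float64(0.72)}
```

View pics/s7.png

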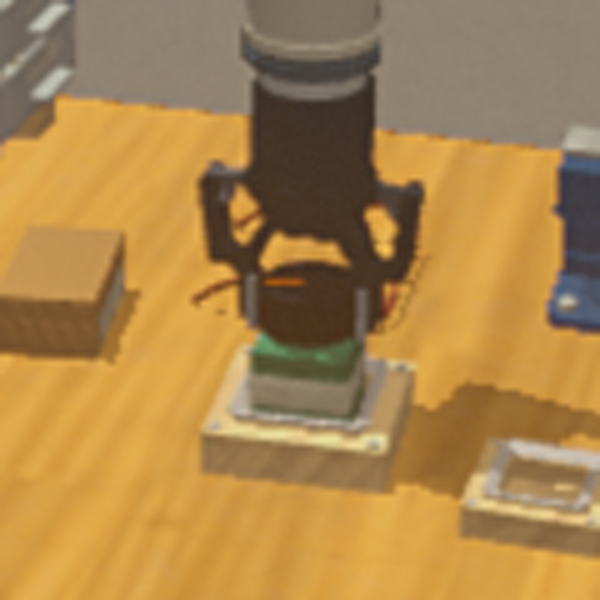

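The tin is inside the pocket and still hanging (-5.7 N). I'll creep down the last millimetres until the floor takes the weight.

Call:
move_arm(
  slide=[
    [0, 0, -0.05],
    [0, 0, -0.1],
    [0, 0, -0.15],
    [0, 0, -0.2],
    [0, 0, -0.2],
  ],
  angular=[
    [0, 0, 0],
    [0, 0, 0],
    [0, 0, 0],
    [0, 0, 0],
    [0, 0, 0],
  ],
  hand=[-1, -1, -1, -1, -1],
)

```text
clock: 12.65
eef_pos: [507.0, -179.5, 57.9]
tcp_rot: [3.141, 0.0, 1.596]
contact_force: [-4.3, 0.5, 8.9]
opening: 0.721
```

The tin is seated: z dropped by exactly the expected amount (8 mm above the worktop grip height) and the floor is pushing up. Now I'll unscrew by 1.23 rad (relative yaw 0.23 to about 1.4, allowing 0.06 for pocket play), rising 2 mm as I turn.

Call:
move_arm(
  slide=[
    [0, 0, 0],
    [0, 0, 0.02],
    [0, 0, 0.03],
    [0, 0, 0.05],
    [0, 0, 0.07],
    [0, 0, 0.09],
    [0, 0, 0.1],
    [0, 0, 0.12],
    [0, 0, 0.14],
    [0, 0, 0.16],
    [0, 0, 0.17],
    [0, 0, 0.19],
    [0, 0, 0.2],
    [0, 0, 0.2],
    [0, 0, 0.2],
    [0, 0, 0.2],
    [0, 0, 0.2],
    [0, 0, 0.2],
  ],
  angular=[
    [0, 0, 0.04],
    [0, 0, 0.11],
    [0, 0, 0.19],
    [0, 0, 0.27],
    [0, 0, 0.35],
    [0, 0, 0.43],
    [0, 0, 0.51],
    [0, 0, 0.59],
    [0, 0, 0.67],
    [0, 0, 0.75],
    [0, 0, 0.83],
    [0, 0, 0.91],
    [0, 0, 0.99],
    [0, 0, 1.07],
    [0, 0, 1.14],
    [0, 0, 1.2],
    [0, 0, 1.23],
    [0, 0, 1.23],
  ],
  hand=[-1, -1, -1, -1, -1, -1, -1, -1, -1, -1, -1, -1, -1, -1, -1, -1, -1, -1],
)

```text
clock: 14.9
eef_pos: [507.0, -179.7, 60.2]
tcp_rot: [-3.141, 0.001, 2.826]
contact_force: [-5.1, -0.4, 13.0]
opening: 0.723
```

Run:
```python
from h import *
s=r.sense(); print({k:np.round(s[k],3) for k in("clock","qpos","eef_pos","tcp_rot","contact_force","wrist_torque","opening")})
f=r.grab_frame("wrist"); np.savez("w8.npz",**f); save(f["pixels"],"w8.png")
f=r.grab_frame("side"); np.savez("s8.npz",**f); save(cv2.resize(f["pixels"][100:220,220:340],None,fx=5,fy=5,interpolation=2),"s8.png")
```

```text
{'clock': np.float64(14.9), 'qpos': array([-3.430e-01,  4.260e-01,  1.944e+00, -1.000e-03,  7.710e-01,
       -1.598e+00]), 'eef_pos': array([ 506.984, -179.687,   60.184]), 'tcp_rot': array([-3.141e+00,  1.000e-03,  2.826e+00]), 'contact_force': array([-5.095, -0.44 , 13.002]), 'wrist_torque': array([-0.113,  0.858, -0.04 ]), 'opening': np.float64(0.723)}
```

View pics/w8.png

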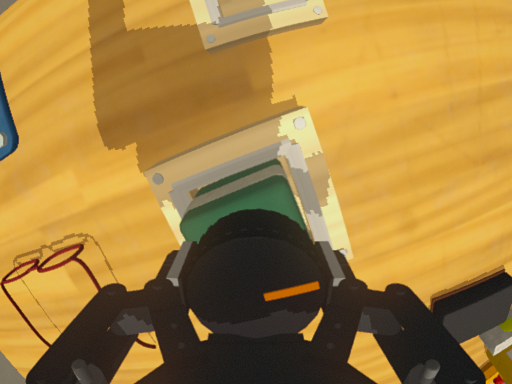

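View pics/s8.png

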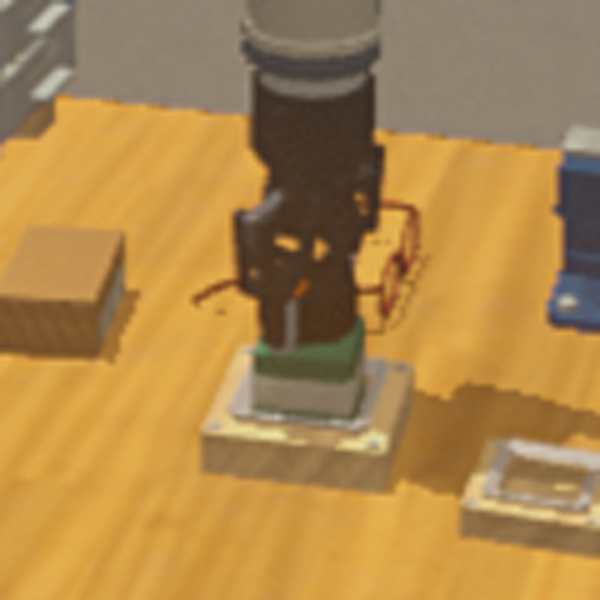

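The bar's position in the gripper hasn't changed (264,297 to 318,287), so the cap didn't slip. Torque is near zero and about 13 N is pushing up, which is the seal lifting the cap. I'll check the tin's yaw to get the relative angle before lifting.

Run:
```python
from h import *
f=dict(np.load("w8.npz")); W=fpts(f); p=f["pixels"].astype(int)
g=(p[...,1]>p[...,0]+15)&np.isfinite(W[...,0]); g[:150]=0; g[250:]=0; g[:,:175]=0; g[:,320:]=0
S=W[g]; print(np.percentile(S[:,2],[5,50,95]))
for lo,hi in((72,83),):
    T=S[(S[:,2]>lo)&(S[:,2]<hi)]; rc=cv2.minAreaRect(T[:,:2].astype(np.float32)); print(len(T),rc, np.median(T[:,2]))
F=S[(S[:,2]<70)]; 
if len(F)>20: L=cv2.fitLine(F[:,:2].astype(np.float32),4,0,.01,.01).ravel(); print("face yaw",np.arctan2(L[1],L[0]),len(F),L[2:])
o=(p[...,0]>150)&(p[...,2]<90)&(p[...,0]-p[...,2]>110); o[:275]=0;o[310:]=0;o[:,:258]=0;o[:,325:]=0
v,u=np.where(o); B=fish(f,np.c_[u,v],112)[:,:2]; L=cv2.fitLine(B.astype(np.float32),4,0,.01,.01).ravel(); print("bar yaw",np.arctan2(L[1],L[0]),len(B))
```

```text
[28.11387487 75.81570434 77.85461177]
2509 ((482.7633361816406, -180.30752563476562), (66.26661682128906, 27.948705673217773), 78.6789321899414) 76.41624621606903
face yaw -1.4851218 795 [ 475.3135  -183.90477]
bar yaw 1.5088283 412
```

The relative yaw is 1.42 rad, inside the 1.2–1.7 release window, and the shoulder is at 76–77 mm, so the tin is seated. I'll lift the cap straight up until its rim is about 20 mm above the mouth.

Call:
move_arm(
  slide=[
    [0, 0, 0.2],
    [0, 0, 0.5],
    [0, 0, 0.8],
    [0, 0, 1.1],
    [0, 0, 1.5],
    [0, 0, 1.9],
    [0, 0, 2.3],
    [0, 0, 2.7],
    [0, 0, 3.1],
    [0, 0, 3.5],
    [0, 0, 3.8],
    [0, 0, 4.0],
    [0, 0, 4.15],
    [0, 0, 4.2],
    [0, 0, 4.2],
  ],
  angular=[
    [0, 0, 0],
    [0, 0, 0],
    [0, 0, 0],
    [0, 0, 0],
    [0, 0, 0],
    [0, 0, 0],
    [0, 0, 0],
    [0, 0, 0],
    [0, 0, 0],
    [0, 0, 0],
    [0, 0, 0],
    [0, 0, 0],
    [0, 0, 0],
    [0, 0, 0],
    [0, 0, 0],
  ],
  hand=[-1, -1, -1, -1, -1, -1, -1, -1, -1, -1, -1, -1, -1, -1, -1],
)

```text
clock: 16.88
eef_pos: [506.7, -179.3, 100.9]
tcp_rot: [3.142, -0.0, 2.826]
contact_force: [0.8, -0.1, -0.4]
opening: 0.722
```

Run:
```python
from h import *
s=r.sense(); print({k:np.round(s[k],3) for k in("clock","eef_pos","tcp_rot","contact_force","wrist_torque","opening")})
f=r.grab_frame("side"); np.savez("s9.npz",**f); W=pts(f); save(cv2.resize(f["pixels"][100:220,220:340],None,fx=5,fy=5,interpolation=2),"s9.png")
for u in (276,280,284): print(u,[(v,*np.round(W[v,u]).astype(int).tolist()) for v in range(146,190,2) if np.isfinite(W[v,u,0])])
w=r.grab_frame("wrist"); save(w["pixels"],"w9.png"); V=fpts(w); P=V[255:290,215:300].reshape(-1,3); print("cap top",np.nanmedian(P,0),np.nanpercentile(P[:,2],[10,90]))
```

```text
{'clock': np.float64(16.875), 'eef_pos': array([ 506.72 , -179.252,  100.857]), 'tcp_rot': array([ 3.142, -0.   ,  2.826]), 'contact_force': array([ 0.801, -0.089, -0.399]), 'wrist_torque': array([-0.025,  0.031,  0.008]), 'opening': np.float64(0.722)}
276 [(146, 513, -139, 163), (148, 512, -137, 157), (150, 512, -136, 151), (152, 513, -138, 143), (154, 514, -142, 135), (156, 514, -142, 128), (158, 515, -146, 119), (160, 521, -171, 99), (162, 519, -163, 96), (164, 521, -170, 85), (166, 520, -166, 80), (168, 519, -163, 75), (170, 516, -150, 75), (172, 515, -149, 69), (174, 516, -152, 60), (176, 515, -150, 54), (178, 514, -144, 51), (180, 515, -149, 41), (182, 515, -149, 34), (184, 512, -138, 33), (186, 511, -135, 28), (188, 506, -117, 31)]
280 [(146, 508, -166, 151), (148, 504, -153, 151), (150, 504, -151, 145), (152, 502, -144, 142), (154, 503, -148, 133), (156, 503, -150, 126), (158, 507, -166, 110), (160, 508, -167, 103), (162, 507, -164, 97), (164, 506, -162, 92), (166, 506, -162, 85), (168, 507, -166, 75), (170, 504, -153, 75), (172, 504, -155, 68), (174, 502, -149, 64), (176, 503, -151, 55), (178, 503, -153, 47), (180, 502, -150, 42), (182, 503, -152, 34), (184, 499, -137, 35), (186, 499, -139, 27), (188, 496, -125, 29)]
284 [(146, 495, -165, 153), (148, 493, -158, 150), (150, 492, -153, 145), (152, 492, -153, 139), (154, 492, -154, 132), (156, 492, -153, 126), (158, 494, -164, 113), (160, 496, -172, 102), (162, 495, -168, 97), (164, 493, -160, 95), (166, 495, -167, 83), (168, 494, -167, 77), (170, 490, -151, 79), (172, 490, -150, 72), (174, 490, -149, 66), (176, 489, -148, 59), (178, 489, -149, 52), (180, 489, -146, 46), (182, 488, -146, 39), (184, 486, -138, 37), (186, 487, -142, 27), (188, 484, -131, 27)]
cap top [ 495.4585594  -175.08835124  153.8593492 ] [153.17739479 154.56514587]
```

View pics/s9.png

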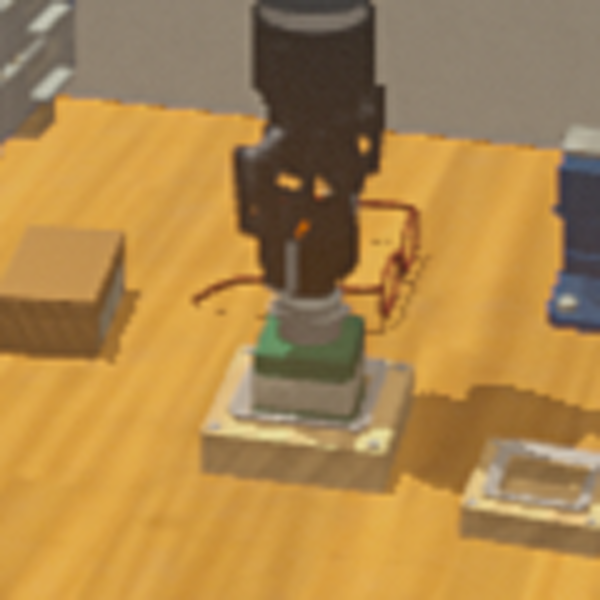

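View pics/w9.png

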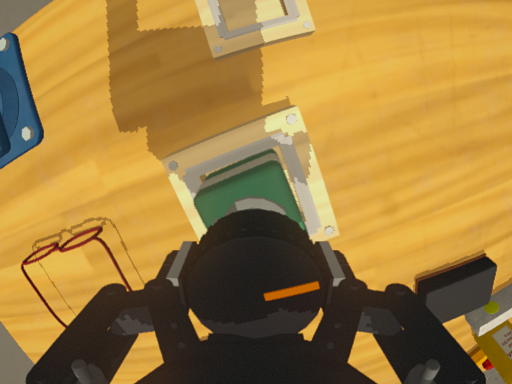

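The cap is off and level. Its top is at 153.9 mm, so the rim is at about 124 mm, 20–21 mm above the mouth at 103 mm. The bare neck shows in the side view at (283,162), and the tin is still seated. Handing in.

```bash
python3 -c "
from rig import r
print(r.sign_off())"
```

```text
the job is handed in; nothing more can be done
None
```

The tin is seated in the 116 mm brace. Its cap is unscrewed and lifted off, and I'm still holding it level over the open neck. I handed the job in at about 17 s, well under the 51 s limit, and it returned no verdict.

**Last checks:**
- **Tin:** its shoulder measured 76–77 mm after the turn (77 expected when seated), and the last pictures still show it in the pocket.
- **Unscrewing:** I turned the cap 1.23 rad, to about 1.42 rad relative to the tin. That is inside the 1.2–1.7 rad release window. The cap did not slip in the gripper.
- **Cap:** its top is at 153.9 mm, which puts the rim 20–21 mm above the mouth. Tilt read about 0, grip opening was 0.72 (about 61 mm) and contact force was near zero.
- **Other items:** I didn't go near the bystanders, and they look unmoved in the pictures.

**What disagreed:**
- **First grasp missed:** the fingers shut 11 mm above the cap without touching it. The cameras put the real fingertips about 44 mm higher than the tool description implies, so I went that much lower and the second grasp held.
- **Tin yaw:** after the turn the tin sat at about 0.086 rad against 0.054 for the brace, which is within the pocket's stated play.

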